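# Seat the oblong tube block in the dry-bath heater

## Robot

A 6-joint arm with a two-finger parallel gripper is mounted at the origin on the work surface. World frame = base frame: x ahead of the robot, y to its left, z up, the work surface at z = 0. Lengths are in m, angles in rad, forces in N, time in s.
With the tool pointing down it reaches from about 0.325 to 0.9 m from the base axis. Payload 3.5 kg.
Tool frame: the origin (TCP) lies between the finger pads; the fingertips stand 19 mm ahead of it and the grasp point (between the pads) is the TCP; z points along the fingers, y is the direction in which the jaws open and shut (so a half turn about z gives the same grasp; the last joint's range is limited). The gripper opens to 85 mm and grips with 20 to 120 N. Pads are 22 mm wide; open, the fingers measure 114 mm over their backs; the gripper's body (76 mm by 85 mm) begins 54 mm behind the grasp point. The pads swing forward as they close: fully open they stand 13 mm farther back than shut.
Start: joints at [-1.287, 0.276, -0.026, 1.268, 0, 1.467], TCP at [0.236, -0.579, 0.25] pointing down, gripper open.
Joint ranges: [-3.12, 3.12], [-0.85, 1.88], [-1.08, 1.24], [-1.95, 2.15], [-1.57, 1.53], [-3.14, 3.14]. Speed limits (rad/s): [2.57, 2.57, 3.14, 3.14, 3.14, 3.14].

## Interface

Orientations are given as a unit quaternion [w, x, y, z].
In Python, from bench import arm gives the robot as it stands.
- The arm moves only by the tool play_rows, never from a script. Its argument "moves" is a list of rows, each an object with "linear": the shift along the tool's x, y, z scaled (see below), a list of three; "turn": the turn about the tool's z scaled (see below); "jaw": the opening, from -1 (shut) to 1 (fully open). In form: [{"linear": [tx, ty, tz], "turn": turn, "jaw": jaw}, ...]. A call has 1 to 10 rows; each row shifts and turns the commanded pose from where the row before left it, along the tool's axes as they then stand; what a row does not reach is not made up. The controller multiplies each number of a shift by 50 mm and each number of a turn by 90 degrees. A row lasts 1/10 s, in which the tool goes at most 50 mm and 8.59 degrees, less where a joint would pass 70% of its speed; a pose out of reach is approached as far as the arm can. A call with a number of a shift or a turn outside -1 to 1 is refused whole. A call with a gripper value outside its range is refused whole. The fingers move at their own pace and stop on an object; "force" is the grip in N (left out, the last holds). Time passes only in rows, so rows that do not move let the fingers close. It gives the time, the measured TCP pose, the force and the opening at its end, in the units of the state.
- arm.get_state(): the state, without advancing time (a new reading comes with each control period).
- arm.camera(name): name is "side" or "top"; returns a dict with "pixels" (400x640x3 uint8, blue, green, red), "mtx" (3x3 intrinsics, pixels), "R" (3x3) and "t" (3): a world point X has camera coordinates R X + t. Camera axes: x right, y down, z forward; pixel columns grow to the right and rows downward; lengths in m; the calibration is good to about 2 mm. A picture is of the moment at which its call begins. There is no depth.
- arm.close_job(): hands the job in, once; it reports no verdict.
The state is a dict: "clock": time; "qpos": joint angles; "dq": joint speeds; "tau": joint torques, N m; "ee_pos": TCP position; "eef_rot": TCP orientation; "force": force on the tool from outside, world axes, zero at the start; "moment": the same for the moment, N m; "opening": finger opening in m.
Only numpy, scipy, OpenCV 4.12 (cv2) and the standard library are available. Lean on these libraries where they do the work, as an engineer would, in place of code of your own. Each camera call takes 0.05 s, during which the arm holds its last target. There are 200 camera calls.

## Task

Take the oblong drilled aluminium block and lower it gently into the oblong well of the dry-bath heater, without dropping it, so that it sits fully home: flat on the well's floor and square with the well's sides. Let go of it, and leave the square and the round aluminium block where they stand.

Things in the scene. Friction and masses are not known exactly. Their poses are not given: they have to be found in the camera images.
- oblong_block: The oblong bare aluminium tube block, standing on the bench: 46 mm along its x, 92 mm along its y, 56 mm tall (z up), two rows of four dark holes 15 mm wide in its top, about 0.5 kg. Origin at the centre of its underside. It is the same after a half turn. Grip it across the 46 mm width by its upper half.
- well (a point): Centre of the flat dark floor of the oblong well, 66 mm along x by 112 mm along y, 24 mm deep, upright walls, in the flat top of the fixed white dry-bath heater (220 x 270 x 85 mm). Floor 61 mm, rim 85 mm over the bench; z up. The block goes in y along y, either way round, 10 mm spare per side, and stands 32 mm proud. Heater's centre is 30 mm towards -x, the display side.
- square_block: Bystander: the square bare aluminium tube block, 76 x 76 mm, 56 mm tall, nine holes in its top, standing on the bench. Too wide for the well. Origin at the centre of its underside.
- round_block: Bystander: the round bare aluminium tube block, 62 mm in diameter, 56 mm tall, six holes in a circle in its top, standing on the bench. Origin at the centre of its underside.
Things that resemble listed ones, but are neither listed nor needed, are in the scene too. Leave any orange look-alike of the oblong_block alone.

How it is judged:
At the end, for the whole second after the job is handed in: The oblong block rests in the well, upright, its underside within 4 mm of the well's floor and level to about 5 degrees, within 18 mm of the well's centre, its long sides within about 11 degrees of the well's, let go and at rest; the square and the round block are within 25 mm of where they stood (z of oblong_block in the frame of well between -0.004 and 0.004 m and horizontal distance between oblong_block and well below 0.018 m and angle between oblong_block's own z axis and vertical below 0.09 rad and angle between the y axis of oblong_block and the y axis of well, either way round below 0.2 rad and linear speed of oblong_block below 0.02 m/s and distance of each of square_block, round_block from where it was at the start of the episode below 0.025 m); the robot touches nothing.
It fails at once if the square or the round block is shifted by more than 25 mm (distance of any of square_block, round_block from where it was at the start of the episode above 0.025 m).
It fails at once if the oblong block is dropped: it falls free of the fingers at more than 0.6 m/s (about 18 mm of fall) (linear speed of oblong_block above 0.6 m/s and contact force between oblong_block and the fingers below 0.1 N).
It also fails if it takes over 35 s, if anything falls off the work surface, if the arm or the gripper's body presses on something with over 40 N, if the wrist force passes 120 N, or if a joint passes its speed limit or range.

## Working session

There is one attempt and no reset: what is moved stays moved. The work goes in short steps, Python scripts to look and compute and a tool call to move; the robot and the scene stay as the last step left them, time stands still between calls to the robot, and variables do not carry over. Pictures are saved under pics/ and viewed, about 8 in all and at most 12, crops included, and the job is handed in when it is done.

Besides the shell and the picture viewer there is one more tool, called after "Call:" as name(argument=value, ...), one argument or row to a line, values as JSON. play_rows: Moves the arm, as the interface text tells. Shifts and turns lie within -1 to 1; 1 stands for 50 mm of shift or 90 degrees of turn. Its arguments: {"type":"object","properties":{"moves":{"type":"array","items":{"type":"object","properties":{"linear":{"type":"array","items":{"type":"number"}},"turn":{"type":"number"},"jaw":{"type":"number"}}}},"force":{"type":"number"}},"required":["moves"]}

```bash
mkdir -p pics; ls; python3 - <<'E'
from bench import arm
import cv2,numpy as np
for n in ("top","side"):
    c=arm.camera(n); cv2.imwrite(f"pics/{n}0.png",c["pixels"]); np.savez(f"{n}0.npz",**c)
    print(n,(-c["R"].T@c["t"]).round(3),c["R"].round(3).tolist(),c["mtx"].round(1).tolist())
s=arm.get_state();print(s)
E
```

```text
pics
top [0.322 0.1   0.997] [[0.014, -0.999, -0.031], [-0.985, -0.009, -0.171], [0.17, 0.033, -0.985]] [[448.5, 0.0, 323.7], [0.0, 448.5, 201.4], [0.0, 0.0, 1.0]]
side [0.416 0.813 0.86 ] [[-0.997, -0.074, 0.017], [-0.066, 0.746, -0.662], [0.036, -0.661, -0.749]] [[451.3, 0.0, 322.1], [0.0, 451.3, 198.6], [0.0, 0.0, 1.0]]
{'clock': 0.1, 'qpos': array([-1.28740599e+00,  2.77075461e-01, -2.77437583e-02,  1.26799534e+00,
        1.34745450e-05,  1.46737312e+00]), 'dq': array([ 0.00056897, -0.00137502,  0.00435174,  0.00059023, -0.00041608,
       -0.00050006]), 'tau': array([-1.70070903e-04, -4.46709180e+01,  2.96127766e+01,  8.50455050e-03,
       -1.13349108e-04, -5.75946160e-06]), 'ee_pos': array([ 0.23556853, -0.57818882,  0.24925996]), 'eef_rot': array([-1.00563685e-03,  9.81354640e-01,  1.92203151e-01, -8.39711794e-05]), 'force': array([ 0.2611691 ,  0.07941607, -0.41415954]), 'moment': array([ 0.01868951,  0.00818816, -0.02169645]), 'opening': 0.0858306094191767}
```

View pics/top0.png

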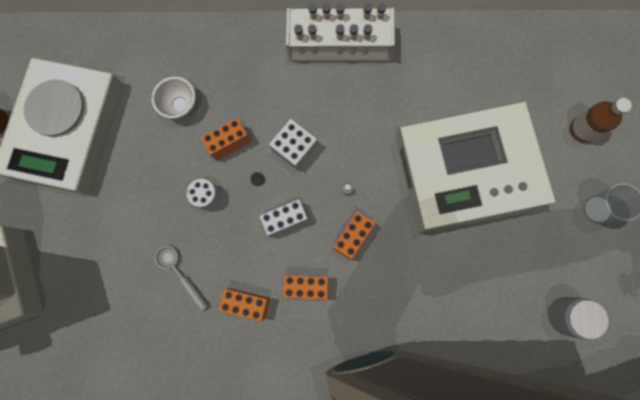

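View pics/side0.png

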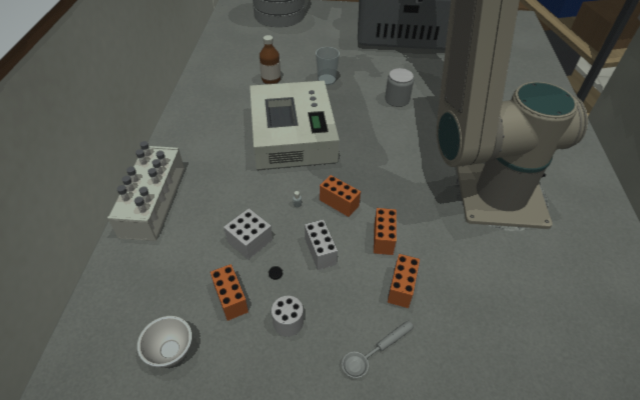

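The top view shows the oblong block at about (285,217), with the square block at (293,142), the round one at (201,193) and four orange look-alikes. The heater's well is at about (473,150), with the display below it. The side view agrees.

```bash
cat > h.py <<'E'
import cv2,numpy as np
def ray(c,px,z):
    px=np.atleast_2d(px).astype(float); C=-c["R"].T@c["t"]
    d=np.c_[px,np.ones(len(px))]@np.linalg.inv(c["mtx"]).T@c["R"]
    return C+d*((z-C[2])/d[:,2])[:,None]
def holes(c,box,thr=75,z=.056):
    x0,y0,x1,y1=box; k=4
    g=cv2.resize(cv2.cvtColor(c["pixels"][y0:y1,x0:x1],cv2.COLOR_BGR2GRAY),None,fx=k,fy=k,interpolation=cv2.INTER_CUBIC)
    cs,_=cv2.findContours((g<thr).astype(np.uint8),cv2.RETR_LIST,cv2.CHAIN_APPROX_NONE)
    P=[]
    for q in cs:
        m=cv2.moments(q)
        if 200<m["m00"]<1600: P.append([(m["m10"]/m["m00"]+.5)/k-.5+x0,(m["m01"]/m["m00"]+.5)/k-.5+y0])
    return np.array(P)
E
python3 - <<'E'
from h import *
T=dict(np.load("top0.npz"));S=dict(np.load("side0.npz"))
for n,c,b in (("top",T,(255,195,315,240)),("side",S,(300,215,345,270))):
    for thr in (60,75,90):
        P=holes(c,b,thr)
        if len(P)<4: print(n,thr,len(P));continue
        W=ray(c,P,.056)[:,:2]; r=cv2.minAreaRect(W.astype(np.float32)*1000)
        print(n,thr,len(P),W.mean(0).round(4),r)
for n,c,b in (("top",T,(395,95,560,235)),("side",S,(240,75,345,170))):
    x0,y0,x1,y1=b;k=4
    im=cv2.resize(c["pixels"][y0:y1,x0:x1],None,fx=k,fy=k,interpolation=cv2.INTER_CUBIC)
    g=cv2.cvtColor(im,cv2.COLOR_BGR2GRAY)
    for thr in (110,130,150):
        cs,h=cv2.findContours((g>thr).astype(np.uint8),cv2.RETR_LIST,cv2.CHAIN_APPROX_NONE)
        for q in cs:
            a=cv2.contourArea(q)
            if a>12000:
                px=(q[:,0]+.5)/k-.5+[x0,y0]; W=ray(c,px,.085)[:,:2]
                r=cv2.minAreaRect((W*1000).astype(np.float32)); print(n,thr,a,np.round(r[0],1),np.round(r[1],1),round(r[2],1))
    cv2.imwrite(f"pics/z_{n}.png",im)
a=cv2.imread("pics/z_top.png");a=a[:, :];b=cv2.imread("pics/z_side.png");print(a.shape,b.shape)
E
```

```text
top 60 0
top 75 5 [0.4473 0.2104] ((454.3948974609375, 209.9220733642578), (24.945215225219727, 84.34880065917969), 23.388763427734375)
top 90 8 [0.4508 0.2183] ((450.8340759277344, 218.2784881591797), (25.106868743896484, 66.16463470458984), 23.561603546142578)
side 60 8 [0.451  0.2161] ((451.0382080078125, 216.03692626953125), (25.182373046875, 66.05364227294922), 23.56591033935547)
side 75 9 [0.453  0.2196] ((458.7596435546875, 219.2782745361328), (42.13572311401367, 65.93566131591797), 23.527257919311523)
side 90 8 [0.451  0.2159] ((450.9715576171875, 215.80191040039062), (25.224672317504883, 65.98314666748047), 23.51417350769043)
top 110 14771.5 [ 486.4 -143.7] [45.  89.7] 12.3
top 110 35891.0 [ 591.2 -177.3] [ 80.4 126.3] 12.4
top 110 297951.0 [ 569.2 -191.1] [287.6 347.9] 0.0
top 130 15540.5 [ 486.3 -143.5] [46.5 91.6] 12.3
top 130 37337.5 [ 591.2 -177.3] [ 82.4 128.4] 12.3
top 130 220831.0 [ 562.2 -184.1] [223.4 273.5] 12.3
top 150 16469.5 [ 486.2 -143.5] [48.4 93.5] 12.3
top 150 38763.0 [ 591.1 -177.2] [ 84.3 130.3] 12.4
top 150 216228.0 [ 562.  -183.9] [220.4 270.6] 12.3
side 110 13810.5 [ 591.3 -179.9] [ 82.8 130. ] 12.3
side 110 80467.5 [ 556.2 -197.9] [242.8 295.9] 12.3
side 130 14507.0 [ 591.3 -179.9] [ 85.4 133.8] 12.3
side 130 77568.0 [ 561.8 -186.5] [221.7 271.4] 12.4
side 150 15363.5 [ 591.3 -180.4] [ 88.3 137.7] 12.3
side 150 65016.0 [ 561.9 -185.9] [218.2 267.1] 12.3
(560, 660, 3) (380, 420, 3)
```

View pics/z_top.png

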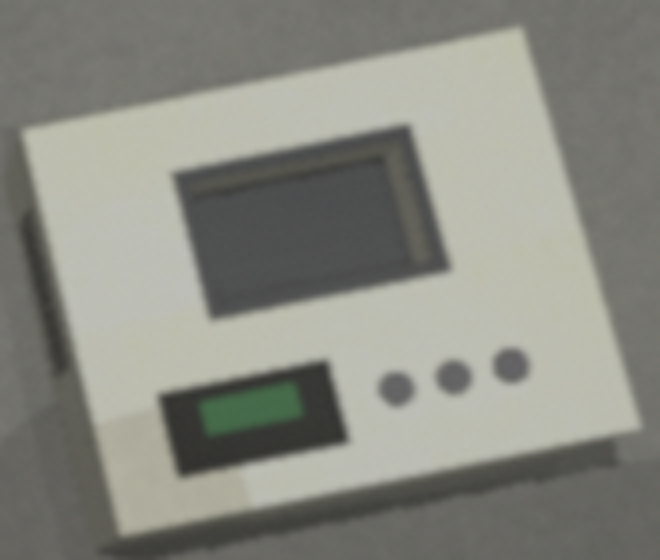

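Block: centre (0.451, 0.217), its x axis at yaw 23.5°, and the 66×25 mm hole pattern is plausible. Well: (0.591, -0.178) at yaw 12.3°, and both views and the heater outline (220×270 mm) agree. I turn the tool -91.4° first, because joint 6 would run out of range otherwise, and then travel.

Call:
play_rows(
  moves=[
    {"linear":[0,0,0],"turn":-0.092,"jaw":1},
    {"linear":[0,0,0],"turn":-0.092,"jaw":1},
    {"linear":[0,0,0],"turn":-0.092,"jaw":1},
    {"linear":[0,0,0],"turn":-0.092,"jaw":1},
    {"linear":[0,0,0],"turn":-0.092,"jaw":1},
    {"linear":[0,0,0],"turn":-0.092,"jaw":1},
    {"linear":[0,0,0],"turn":-0.092,"jaw":1},
    {"linear":[0,0,0],"turn":-0.092,"jaw":1},
    {"linear":[0,0,0],"turn":-0.092,"jaw":1},
    {"linear":[0,0,0],"turn":-0.092,"jaw":1},
  ],
)

```text
clock: 1.1
ee_pos: [0.2357, -0.5784, 0.2496]
eef_rot: [-0.001, 0.607, 0.795, 0.0]
force: [-0.0, 0.1, 0.3]
opening: 0.0851
```

Call:
play_rows(
  moves=[
    {"linear":[0,0,0],"turn":-0.092,"jaw":1},
    {"linear":[0.6,0.48,0],"turn":0,"jaw":1},
    {"linear":[0.6,0.48,0],"turn":0,"jaw":1},
    {"linear":[0.6,0.48,0],"turn":0,"jaw":1},
    {"linear":[0.6,0.48,0],"turn":0,"jaw":1},
    {"linear":[0.6,0.48,0],"turn":0,"jaw":1},
    {"linear":[0.6,0.48,0],"turn":0,"jaw":1},
    {"linear":[0.6,0.48,0],"turn":0,"jaw":1},
    {"linear":[0.6,0.48,0],"turn":0,"jaw":1},
    {"linear":[0.6,0.48,0],"turn":0,"jaw":1},
  ],
)

```text
clock: 2.1
ee_pos: [0.3275, -0.2437, 0.2499]
eef_rot: [-0.0, 0.55, 0.835, 0.0]
force: [-0.0, -0.4, 0.6]
opening: 0.0855
```

Call:
play_rows(
  moves=[
    {"linear":[0.6,0.48,0],"turn":0,"jaw":1},
    {"linear":[0.6,0.48,0],"turn":0,"jaw":1},
    {"linear":[0.6,0.48,0],"turn":0,"jaw":1},
    {"linear":[0.6,0.48,0],"turn":0,"jaw":1},
    {"linear":[0.6,0.48,0],"turn":0,"jaw":1},
    {"linear":[0.6,0.48,0],"turn":0,"jaw":1},
    {"linear":[0.6,0.48,0],"turn":0,"jaw":1},
    {"linear":[0.6,0.48,0],"turn":0,"jaw":1},
    {"linear":[0.6,0.48,0],"turn":0,"jaw":1},
    {"linear":[0.6,0.48,0],"turn":0,"jaw":1},
  ],
)

```text
clock: 3.1
ee_pos: [0.4296, 0.1265, 0.2499]
eef_rot: [-0.0, 0.55, 0.835, -0.0]
force: [0.9, 0.1, 1.2]
opening: 0.0853
```

Call:
play_rows(
  moves=[
    {"linear":[0.75,0.55,0],"turn":0,"jaw":1},
    {"linear":[0.75,0.55,0],"turn":0,"jaw":1},
    {"linear":[0,0,0.75],"turn":0,"jaw":1},
    {"linear":[0,0,0.75],"turn":0,"jaw":1},
    {"linear":[0,0,0.75],"turn":0,"jaw":1},
    {"linear":[0,0,0],"turn":0,"jaw":1},
  ],
)

```text
clock: 3.7
ee_pos: [0.4455, 0.214, 0.1324]
eef_rot: [-0.004, 0.55, 0.835, -0.005]
force: [-1.2, -0.5, -0.4]
opening: 0.0851
```

```bash
python3 - <<'E'
from bench import arm
import cv2,numpy as np
a=arm.camera("top")["pixels"][150:300,200:400];b=arm.camera("side")["pixels"][140:290,230:430]
cv2.imwrite("pics/g.png",cv2.resize(np.hstack([a,b]),None,fx=2,fy=2,interpolation=cv2.INTER_CUBIC))
s=arm.get_state();print(s["ee_pos"],s["eef_rot"],s["qpos"])
E
```

```text
[0.45004086 0.21523283 0.13754331] [-7.20636430e-04  5.50182978e-01  8.35043347e-01 -8.83281464e-04] [ 3.16424796e-01  1.46233400e-01 -4.42374226e-01  9.84468436e-01
  2.86144858e-05  1.48159231e+00]
```

View pics/g.png

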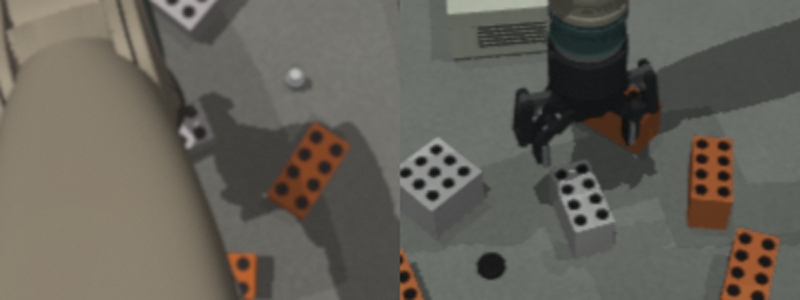

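The side crop shows the jaws straddling the block's width at around (580,180), above it and clear of the neighbours. Now I lower the tool and grip.

Call:
play_rows(
  moves=[
    {"linear":[0.02,0.03,0.4],"turn":0,"jaw":1},
    {"linear":[0,0,0.4],"turn":0,"jaw":1},
    {"linear":[0,0,0.4],"turn":0,"jaw":1},
    {"linear":[0,0,0.4],"turn":0,"jaw":1},
    {"linear":[0,0,0.2],"turn":0,"jaw":1},
    {"linear":[0,0,0],"turn":0,"jaw":1},
    {"linear":[0,0,0],"turn":0,"jaw":1},
  ],
)

```text
clock: 4.5
ee_pos: [0.4531, 0.2174, 0.0493]
eef_rot: [0.001, 0.55, 0.835, 0.001]
force: [0.4, -1.1, 0.5]
opening: 0.0851
```

Call:
play_rows(
  moves=[
    {"linear":[0,0,0],"turn":0,"jaw":-1},
    {"linear":[0,0,0],"turn":0,"jaw":-1},
    {"linear":[0,0,0],"turn":0,"jaw":-1},
    {"linear":[0,0,0],"turn":0,"jaw":-1},
    {"linear":[0,0,0],"turn":0,"jaw":-1},
    {"linear":[0,0,0],"turn":0,"jaw":-1},
    {"linear":[0,0,0],"turn":0,"jaw":-1},
    {"linear":[0,0,0],"turn":0,"jaw":-1},
  ],
  force=70,
)

```text
clock: 5.3
ee_pos: [0.4526, 0.2173, 0.0488]
eef_rot: [0.001, 0.55, 0.835, 0.001]
force: [-0.5, 0.3, 6.0]
opening: 0.0448
```

Call:
play_rows(
  moves=[
    {"linear":[0,0,-0.1],"turn":0,"jaw":-1},
    {"linear":[0,0,-0.3],"turn":0,"jaw":-1},
    {"linear":[0,0,-0.4],"turn":0,"jaw":-1},
    {"linear":[0,0,-0.5],"turn":0,"jaw":-1},
    {"linear":[0,0,-0.5],"turn":0,"jaw":-1},
    {"linear":[0,0,-0.5],"turn":0,"jaw":-1},
    {"linear":[0,0,-0.4],"turn":0,"jaw":-1},
    {"linear":[0,0,-0.2],"turn":0,"jaw":-1},
    {"linear":[0,0,0],"turn":0,"jaw":-1},
    {"linear":[0,0,0],"turn":0,"jaw":-1},
  ],
)

```text
clock: 6.3
ee_pos: [0.4507, 0.2166, 0.1915]
eef_rot: [-0.001, 0.55, 0.835, -0.001]
force: [-0.1, 0.0, -5.9]
opening: 0.0447
```

```bash
python3 - <<'E'
from bench import arm
import cv2,numpy as np
b=arm.camera("side")["pixels"][100:300,200:440]
cv2.imwrite("pics/lift.png",cv2.resize(b,None,fx=2.5,fy=2.5,interpolation=cv2.INTER_CUBIC))
s=arm.get_state();print(s["ee_pos"],s["eef_rot"],s["force"],s["moment"],s["opening"])
E
```

```text
[0.45040007 0.21654419 0.19104793] [-0.00106033  0.55017688  0.83504639 -0.0013427 ] [ 0.09541784  0.29980781 -5.02227252] [ 0.01789535 -0.033103    0.02046141] 0.044772260276251294
```

View pics/lift.png

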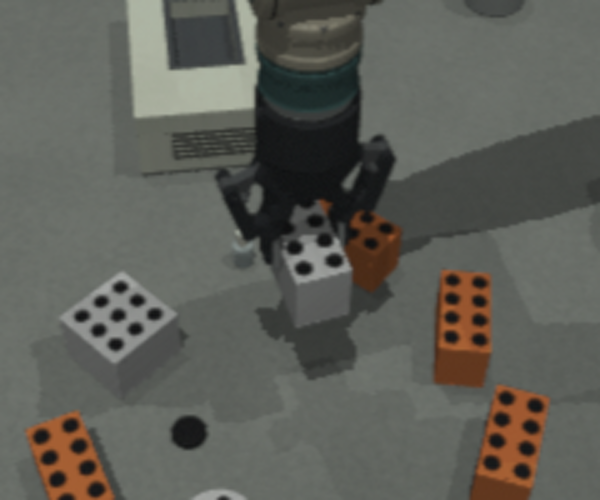

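The block hangs level and clear of its neighbours, and the load reads 5 N. Next I turn it to match the well and carry it over.

Call:
play_rows(
  moves=[
    {"linear":[0,0,0],"turn":0.06,"jaw":-1},
    {"linear":[0,0,0],"turn":0.061,"jaw":-1},
    {"linear":[-0.3,0.04,0],"turn":0,"jaw":-1},
    {"linear":[-0.5,0.06,0],"turn":0,"jaw":-1},
    {"linear":[-0.6,0.08,0],"turn":0,"jaw":-1},
    {"linear":[-0.6,0.08,0],"turn":0,"jaw":-1},
    {"linear":[-0.6,0.08,0],"turn":0,"jaw":-1},
    {"linear":[-0.6,0.08,0],"turn":0,"jaw":-1},
    {"linear":[-0.6,0.08,0],"turn":0,"jaw":-1},
    {"linear":[-0.6,0.08,0],"turn":0,"jaw":-1},
  ],
)

```text
clock: 7.35
ee_pos: [0.5262, 0.0072, 0.1909]
eef_rot: [-0.002, 0.627, 0.779, -0.001]
force: [0.0, -0.3, -5.5]
opening: 0.0449
```

Call:
play_rows(
  moves=[
    {"linear":[-0.6,0.08,0],"turn":0,"jaw":-1},
    {"linear":[-0.6,0.08,0],"turn":0,"jaw":-1},
    {"linear":[-0.6,0.08,0],"turn":0,"jaw":-1},
    {"linear":[-0.6,0.08,0],"turn":0,"jaw":-1},
    {"linear":[-0.6,0.08,0],"turn":0,"jaw":-1},
    {"linear":[-0.5,0.06,0],"turn":0,"jaw":-1},
    {"linear":[-0.3,0.04,0],"turn":0,"jaw":-1},
    {"linear":[-0.11,0,0],"turn":0,"jaw":-1},
    {"linear":[0,0,0],"turn":0,"jaw":-1},
    {"linear":[0,0,0],"turn":0,"jaw":-1},
  ],
)

```text
clock: 8.35
ee_pos: [0.5926, -0.1761, 0.1922]
eef_rot: [-0.001, 0.627, 0.779, 0.0]
force: [-1.2, 0.4, -5.4]
opening: 0.0443
```

```bash
python3 - <<'E'
from bench import arm
import cv2,numpy as np
a=arm.camera("top")["pixels"][80:260,380:580];b=arm.camera("side")["pixels"][20:200,200:400]
cv2.imwrite("pics/over.png",cv2.resize(np.hstack([a,b]),None,fx=2,fy=2,interpolation=cv2.INTER_CUBIC))
s=arm.get_state();q=s["eef_rot"];print(s["ee_pos"],q,np.degrees(2*np.arctan2(q[2],q[1])),s["force"],s["opening"])
E
```

```text
[ 0.59284433 -0.17605904  0.19267279] [-5.28909687e-04  6.26446638e-01  7.79464128e-01  5.28311637e-05] 102.42309540358524 [ 0.12030958  0.31524125 -5.11772025] 0.04479180672917269
```

View pics/over.png

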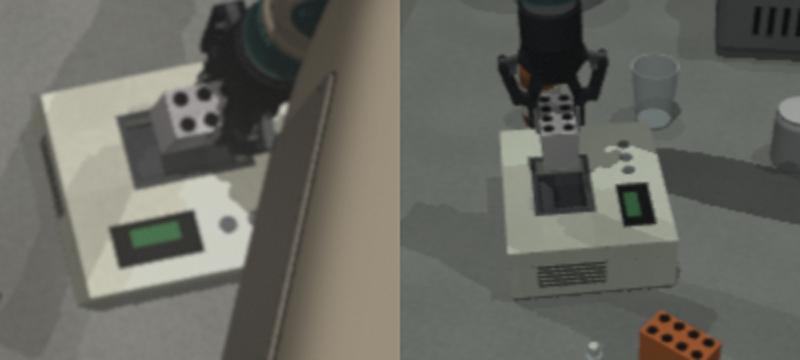

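The block is square with the well and over it. I shift it 2 mm and lower it partway.

Call:
play_rows(
  moves=[
    {"linear":[-0.03,-0.045,0.2],"turn":0,"jaw":-1},
    {"linear":[0,0,0.3],"turn":0,"jaw":-1},
    {"linear":[0,0,0.3],"turn":0,"jaw":-1},
    {"linear":[0,0,0.2],"turn":0,"jaw":-1},
    {"linear":[0,0,0.2],"turn":0,"jaw":-1},
    {"linear":[0,0,0.1],"turn":0,"jaw":-1},
    {"linear":[0,0,0.1],"turn":0,"jaw":-1},
    {"linear":[0,0,0],"turn":0,"jaw":-1},
    {"linear":[0,0,0],"turn":0,"jaw":-1},
  ],
)

```text
clock: 9.35
ee_pos: [0.5918, -0.1795, 0.1232]
eef_rot: [0.0, 0.627, 0.779, 0.0]
force: [-1.4, 0.3, -5.4]
opening: 0.0446
```

Call:
play_rows(
  moves=[
    {"linear":[0,0,0.05],"turn":0,"jaw":-1},
    {"linear":[0,0,0.05],"turn":0,"jaw":-1},
    {"linear":[0,0,0.04],"turn":0,"jaw":-1},
    {"linear":[0,0,0.02],"turn":0,"jaw":-1},
    {"linear":[0,0,0],"turn":0,"jaw":-1},
    {"linear":[0,0,0],"turn":0,"jaw":-1},
  ],
)

```text
clock: 9.95
ee_pos: [0.5915, -0.1793, 0.1148]
eef_rot: [-0.0, 0.627, 0.779, -0.0]
force: [-0.7, 0.7, -5.0]
opening: 0.0447
```

Still free: the full weight is on the gripper. I creep down the last ~5 mm.

Call:
play_rows(
  moves=[
    {"linear":[0,0,0.03],"turn":0,"jaw":-1},
    {"linear":[0,0,0.03],"turn":0,"jaw":-1},
    {"linear":[0,0,0.02],"turn":0,"jaw":-1},
    {"linear":[0,0,0],"turn":0,"jaw":-1},
    {"linear":[0,0,0],"turn":0,"jaw":-1},
  ],
)

```text
clock: 10.45
ee_pos: [0.5914, -0.1793, 0.1107]
eef_rot: [-0.0, 0.627, 0.779, -0.0]
force: [0.8, -0.6, -5.4]
opening: 0.0448
```

Call:
play_rows(
  moves=[
    {"linear":[0,0,0.02],"turn":0,"jaw":-1},
    {"linear":[0,0,0],"turn":0,"jaw":-1},
    {"linear":[0,0,0],"turn":0,"jaw":-1},
  ],
)

```text
clock: 10.75
ee_pos: [0.5916, -0.1793, 0.1099]
eef_rot: [0.0, 0.627, 0.779, 0.0]
force: [-0.1, 0.4, -3.9]
opening: 0.0444
```

Call:
play_rows(
  moves=[
    {"linear":[0,0,0.02],"turn":0,"jaw":-1},
    {"linear":[0,0,0],"turn":0,"jaw":-1},
    {"linear":[0,0,0],"turn":0,"jaw":-1},
  ],
)

```text
clock: 11.05
ee_pos: [0.5916, -0.1793, 0.1099]
eef_rot: [0.0, 0.627, 0.779, 0.0]
force: [-3.9, 1.2, 4.4]
opening: 0.0445
```

The force has flipped to +4 N at TCP z 0.110, which is the height expected when the block is home. I release and retreat.

Call:
play_rows(
  moves=[
    {"linear":[0,0,0],"turn":0,"jaw":0.3},
    {"linear":[0,0,0],"turn":0,"jaw":0.3},
    {"linear":[0,0,0],"turn":0,"jaw":0.7},
    {"linear":[0,0,0],"turn":0,"jaw":1},
    {"linear":[0,0,0],"turn":0,"jaw":1},
    {"linear":[0,0,0],"turn":0,"jaw":1},
    {"linear":[0,0,0],"turn":0,"jaw":1},
  ],
)

```text
clock: 11.75
ee_pos: [0.5915, -0.1793, 0.1088]
eef_rot: [-0.0, 0.627, 0.779, 0.0]
force: [-0.3, 0.7, -0.2]
opening: 0.0851
```

Call:
play_rows(
  moves=[
    {"linear":[0,0,-0.2],"turn":0,"jaw":1},
    {"linear":[0,0,-0.4],"turn":0,"jaw":1},
    {"linear":[0,0,-0.6],"turn":0,"jaw":1},
    {"linear":[0,0,-0.6],"turn":0,"jaw":1},
    {"linear":[0,0,-0.6],"turn":0,"jaw":1},
    {"linear":[0.6,-0.6,0],"turn":0,"jaw":1},
    {"linear":[0.6,-0.6,0],"turn":0,"jaw":1},
    {"linear":[0.6,-0.6,0],"turn":0,"jaw":1},
    {"linear":[0.6,-0.6,0],"turn":0,"jaw":1},
    {"linear":[0.6,0,0],"turn":0,"jaw":1},
  ],
)

```text
clock: 12.75
ee_pos: [0.4382, -0.0576, 0.229]
eef_rot: [-0.001, 0.628, 0.778, -0.001]
force: [1.3, 0.7, -0.5]
opening: 0.0855
```

Call:
play_rows(
  moves=[
    {"linear":[0.7,0,0],"turn":0,"jaw":1},
    {"linear":[0.7,0,0],"turn":0,"jaw":1},
    {"linear":[0.7,0,0],"turn":0,"jaw":1},
    {"linear":[0.7,0,0],"turn":0,"jaw":1},
    {"linear":[0.5,0,0],"turn":0,"jaw":1},
    {"linear":[0,0,0],"turn":0,"jaw":1},
    {"linear":[0,0,0],"turn":0,"jaw":1},
  ],
)

```text
clock: 13.45
ee_pos: [0.407, 0.103, 0.2295]
eef_rot: [0.001, 0.626, 0.78, 0.0]
force: [0.2, 0.1, 0.1]
opening: 0.0853
```

```bash
python3 - <<'E'
from bench import arm
from h import *
T=arm.camera("top");S=arm.camera("side")
cv2.imwrite("pics/end.png",np.vstack([cv2.resize(T["pixels"],(480,300)),cv2.resize(S["pixels"],(480,300))]))
for n,c,b in (("top",T,(430,105,520,190)),("side",S,(255,80,305,140))):
    for thr in (60,75,90):
        P=holes(c,b,thr)
        W=ray(c,P,.117)[:,:2] if len(P) else P
        if len(P)>4: print(n,thr,len(P),W.mean(0).round(4),cv2.minAreaRect((W*1000).astype(np.float32)))
s=arm.get_state();print(s["clock"],s["ee_pos"],s["force"],s["opening"])
E
```

```text
top 75 10 [ 0.5826 -0.1701] ((568.48486328125, -178.10202026367188), (101.9624252319336, 89.40772247314453), 25.62506103515625)
top 90 9 [ 0.5813 -0.1761] ((557.0087280273438, -184.01507568359375), (97.20601654052734, 67.0253677368164), 9.700458526611328)
13.55 [0.4072572  0.10219039 0.22923458] [ 0.1028846  -0.29536957  0.80018067] 0.08534126526439496
```

View pics/end.png

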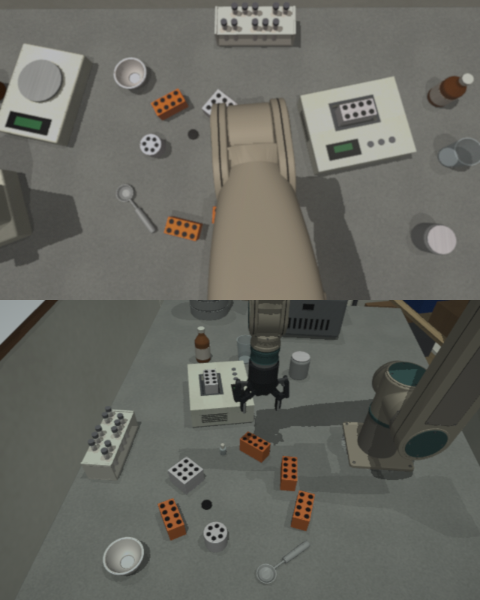

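The top view shows the block in the well, with the others untouched. My hole mask picked up extra dark spots, so I measure again in a tighter window, and then hand in if the numbers are good.

```bash
python3 - <<'E'
from bench import arm
from h import *
T=arm.camera("top");S=arm.camera("side");ok=False
for n,c,b in (("top",T,(448,122,506,166)),("side",S,(264,88,297,132))):
    for thr in (60,75,90,100):
        P=holes(c,b,thr)
        if len(P)!=8: print(n,thr,len(P)); continue
        W=ray(c,P,.117)[:,:2]; r=cv2.minAreaRect((W*1000).astype(np.float32)); m=W.mean(0)
        print(n,thr,m.round(4),r[1],r[2])
        ok|=np.hypot(*(m-[.591,-.178]))<.008 and abs(r[2]-12.3)<5 and abs(max(r[1])-66)<2.5
if ok: print("handing in",arm.close_job())
E
```

```text
top 60 0
top 75 9
top 90 [ 0.591  -0.1782] (25.211610794067383, 65.93636322021484) 12.353385925292969
top 100 [ 0.591  -0.1782] (25.18685531616211, 66.02398681640625) 12.385412216186523
side 60 2
side 75 0
side 90 0
side 100 0
the job is handed in; nothing more can be done
handing in None
```

The oblong block is in the heater's well and let go, and I handed the job in at about 13.7 s. I gripped it across its 46 mm width by the upper half and carried it over. I then lowered it in small steps until the wrist force reversed from -5 N to +4 N, with the tool at the height expected for the floor. After that I opened the jaws and backed away.

- **Position and angle:** the last top view puts the block's eight holes at (0.591, -0.178), less than 1 mm from the measured well centre, and the block is turned 12.4° against the well's 12.3°. The hole pattern measured 66 × 25 mm with the top taken at the home height, which fits a fully seated block.
- **Robot:** it ended clear of everything, with no meaningful force on the wrist.
- **Other blocks:** the square and the round block looked unmoved in both final views; I did not measure them.
- **Checks that failed:** the first hole measurement after release used too wide a window and picked up stray dark spots, so I discarded it and repeated it in a tighter one. The side camera never found the eight holes (too small in that view), so the final position rests on the top camera and the measured tool pose, which agree to about 1 mm.

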